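# Sweep stray jar lids into the reject tray

## Task

Clear the packing board: with the closed fingers, push the three loose orange lids along the board and off its open edge, so that all three drop into the empty red tray and none into the blue tray of white lids. Only push them, never pick them up or lift them, and leave the small filled pot on the board and everything else standing where it is.

Things in the scene. Friction and masses are not known exactly. Their poses are not given: they have to be found in the camera images.
- board: Fixed wooden board, 260 (x) x 240 (y) mm, flat top 45 mm above the table, yaw up to 0.15. Origin: centre of its underside, on the table. Rails 10 mm thick, 12 mm above the top, stand along both x ends; both y edges (y = +-120 mm) are open and flush, a tray at each. Lids and pot start in lanes at local x about -90, -30, 30, 90 mm, one in each in any order, within 45 mm of local y = 0.
- red_tray: Fixed empty red open tray, 260 (x) x 116 (y) x 40 mm high, walls 4 mm, rim 5 mm below the board's top. Origin: centre of its underside, on the table; axes as the board's. It stands against one of the board's open edges, centre at y = +180 or -180 mm of the board: which side varies.
- blue_tray: Fixed blue tray of the same size with seven white lids lying in it (fixed), against the board's other open edge. No orange lid may go here. Origin: centre of its underside.
- lid_1: Loose orange jar lid, a flat disc 40 mm across and 16 mm high, about 20 g, slides easily, lying on the board. Origin: centre of its underside (as it starts); its z axis points up.
- lid_2: Loose orange jar lid, a flat disc 40 mm across and 16 mm high, about 20 g, slides easily, lying on the board. Origin: centre of its underside (as it starts); its z axis points up.
- lid_3: Loose orange jar lid, a flat disc 40 mm across and 16 mm high, about 20 g, slides easily, lying on the board. Origin: centre of its underside (as it starts); its z axis points up.
- pot: Small filled seasoning pot with a white lid and a green band, 44 mm across and 54 mm high, about 90 g, standing loose on the board among the lids; leave it. Origin: centre of its underside.
- jar_1: Tall filled snack jar, 82 mm across, 133 mm high, white lid, standing on the table to the left of the trays; leave it. Origin: centre of its underside.
- jar_2: A jar like jar_1, standing to the right of the trays; leave it. Origin: centre of its underside.
- label_roll: White roll of blank labels lying flat on the table to the right, ring 90 mm across, 35 mm high; leave it. Origin: centre of its underside.
- sponge_block: Yellow hard block, 60 x 90 x 30 mm, on the table to the left; leave it. Origin: centre of its underside.

How it is judged (in metres and radians):
At the end, for the whole second after the job is handed in: All three orange lids lie at rest inside the red tray: their centres within its walls and below 36 mm above the table (x of lid_1 in the frame of red_tray between -0.126 and 0.126 m and y of lid_1 in the frame of red_tray between -0.058 and 0.058 m and height (world z) of each of lid_1, lid_2, lid_3 below 0.036 m and linear speed of each of lid_1, lid_2, lid_3 below 0.02 m/s and x of lid_2 in the frame of red_tray between -0.126 and 0.126 m and y of lid_2 in the frame of red_tray between -0.058 and 0.058 m and x of lid_3 in the frame of red_tray between -0.126 and 0.126 m and y of lid_3 in the frame of red_tray between -0.058 and 0.058 m); the robot touches nothing.
It fails at once if an orange lid is lifted: its origin rises more than 15 mm above the board's top (60 mm above the table) (height (world z) of any of lid_1, lid_2, lid_3 above 0.06 m).
It fails at once if the pot is shifted by more than 15 mm or tipped (distance of pot from where it was at the start of the episode above 0.015 m or angle between pot's own z axis and vertical above 0.3 rad).
It fails at once if a jar, the label roll or the yellow block is shifted by more than 15 mm or tipped (distance of any of jar_1, jar_2, label_roll, sponge_block from where it was at the start of the episode above 0.015 m or angle between any of jar_1, jar_2, label_roll, sponge_block's own z axis and vertical above 0.3 rad).
It also fails if it takes over 58 s, if anything falls off the work surface, if the arm or the gripper's body presses on something with over 40 N, if the wrist force passes 120 N, or if a joint passes its speed limit or range.

## Robot

A 7-joint arm with a two-finger parallel gripper is mounted at the origin on the work surface. World frame = base frame: x ahead of the robot, y to its left, z up, the work surface at z = 0. Lengths are in mm, angles in rad, forces in N, time in s.
With the tool pointing down it reaches from about 400 to 875 mm from the base axis. Payload 4.4 kg.
Tool frame: the origin (TCP) lies on the centre line of the jaws, within the pads' length; the fingertips stand 25 mm ahead of it and the grasp point (between the pads) lies 6 mm ahead of it (ctrl.finger_overhang is the distance from the TCP to the fingertips, in mm); z points along the fingers, y is the line along which they close (so a half turn about z gives the same grasp; the last joint's range is limited). The gripper opens to 85 mm and grips with 20 to 120 N. Pads are 22 mm wide; open, the fingers measure 114 mm over their backs; the gripper's body (76 mm by 85 mm) begins 54 mm behind the grasp point. The pads swing forward as they close: fully open they stand 13 mm farther back than shut.
Start: joints at [1.056, 0.628, 0.038, 1.517, -0.027, 0.996, -0.02], TCP at [282.052, -585.631, 256.313] pointing down, gripper open.
Joint ranges: [-3.06, 3.06], [-0.37, 2.12], [-1.25, 1.32], [0.18, 2.47], [-1.1, 4.24], [0.23, 1.98], [-2.94, 2.94]. Speed limits (rad/s): [2.57, 2.57, 3.14, 3.14, 3.14, 3.14, 3.14].

## Interface

Orientations are given as [roll, pitch, yaw] about the fixed x, y, z axes, in that order (R = Rz(yaw) Ry(pitch) Rx(roll)).
In Python, from cell import ctrl gives the robot as it stands. The module is installed in compiled form; this text tells all that it offers.
- The arm moves only by the tool play_rows, never from a script. Its argument "targets" is a list of rows, each a list of 5 numbers: the closure, from 0 (fully open) to 1 (shut), then the shift along the tool's x, y, z in cm, then the turn about the tool's z in degrees. In form: [[gripper, dx, dy, dz, spin], ...]. A call has 1 to 10 rows; each row is the pose to reach, as a shift and turn from the pose commanded when the call began, along the tool's axes at that moment; what a row does not reach only later rows make up. A row lasts 1/10 s, in which the tool goes at most 50 mm and 8.59 degrees, less where a joint would pass 70% of its speed; a pose out of reach is approached as far as the arm can. A call with a gripper value outside its range is refused whole. The fingers move at their own pace and stop on an object; the grip force is fixed at half the most. Time passes only in rows, so rows that repeat a pose let the fingers close. It gives the time, the measured TCP pose, the force, the opening and the grip force at its end, in the units of the state.
- ctrl.read_state(): the state, without advancing time (a new reading comes with each control period).
- ctrl.get_image(name): name is "scene" or "top" or "wrist"; returns (picture, depth): 480x640x3 uint8, red, green, blue; 480x640 float32, mm along the optical axis (not along the pixel's ray), 0 where there is no reading.
- ctrl.calibration(name): a dict with "vfov" (degrees; the focal length in pixels is half the picture's height over the tangent of half this angle, whatever the lens; pixels are square), "cx", "cy" (the principal point, pixels), "extrinsics" (4x4, takes a point from camera to world coordinates); the wrist camera has in their place "mount" (4x4, takes a point from camera to tool coordinates, whose origin is the TCP and whose axes are the flange's). Camera axes: x right, y down, z forward; pixel columns grow to the right and rows downward; lengths in mm; the calibration is good to about 2 mm. A picture is of the moment at which its call begins: read the wrist's pose just before it. calibration takes no time and is no camera call.
- ctrl.finish_job(): hands the job in; it is judged then, once.
Trained networks look in the newest picture that a camera, given by its name, has taken for a name from the list of things; names that differ only in an ending like _2 or _b are one class to them, and where a whole thing is asked for, a point or a joint stands for the part that bears it (a point fixed in the world has none). Each returns a list of dicts, best first, with "confidence" (0 to 1); they miss things now and then, are a little off and sometimes report something else, mostly with a low value. They report only what shows in the picture. A call takes as long as a camera call.
- ctrl.search_frame(camera, name): "bbox" ([left, top, right, bottom] in pixels, round what is visible of it).
- ctrl.trace(camera, name): "pixels" (480x640 bool, what is visible of it) and "bbox" ([left, top, right, bottom] in pixels, round what is visible of it).
The state is a dict: "clock": time; "qpos": joint angles; "qd": joint speeds; "tau": joint torques, N m; "eef_pos": TCP position; "tool_rot": TCP orientation; "force": force on the tool from outside, world axes, zero at the start; "torque": the same for the moment, N m; "width": finger opening in mm; "gripper_force": force on a finger pad.
Only numpy, scipy, OpenCV 4.12 (cv2) and the standard library are available. Lean on these libraries where they do the work, as an engineer would, in place of code of your own. Each camera call takes 0.05 s, during which the arm holds its last target. There are 200 camera calls.

## Working session

There is one attempt and no reset: what is moved stays moved. The work goes in short steps, Python scripts to look and compute and a tool call to move; the robot and the scene stay as the last step left them, time stands still between calls to the robot, and variables do not carry over. Pictures are saved under pics/ and viewed, at most 10 in all, crops included, and the job is handed in when it is done.

Besides the shell and the picture viewer there is one more tool, called after ">>>" in YAML: its name, and indented under it one key for each argument. play_rows: Moves the arm, as the interface text tells. Its arguments: {"type":"object","properties":{"targets":{"type":"array"}},"required":["targets"]}

```bash
mkdir -p pics
cat > h.py <<'E'
import numpy as np, cv2
from cell import ctrl
def pts(name,depth,mask):
    c=ctrl.calibration(name); f=240/np.tan(np.radians(c["vfov"])/2)
    v,u=np.nonzero(mask&(depth>0)); d=depth[v,u]
    P=np.c_[(u-c["cx"])/f*d,(v-c["cy"])/f*d,d,np.ones(len(d))]
    return (P@np.array(c["extrinsics"]).T)[:,:3]
def save(n,im): cv2.imwrite(f"pics/{n}.png",im[:,:,::-1])
E
python3 - <<'E'
from h import *
s=ctrl.read_state(); print({k:np.round(s[k],3).tolist() for k in("clock","eef_pos","tool_rot","qpos","width","force")})
im,d=ctrl.get_image("top"); save("top0",im)
for n in("lid_1","pot","red_tray","blue_tray","board","jar_1","label_roll","sponge_block"):
    for r in ctrl.trace("top",n):
        P=pts("top",d,r["pixels"])
        if len(P)<10: continue
        z=np.percentile(P[:,2],90); Q=P[P[:,2]>z-6]; rect=cv2.minAreaRect(Q[:,:2].astype(np.float32))
        print(n,round(r["confidence"],2),np.round(r["bbox"]),len(P),"z",round(z,1),"rect",np.round(rect[0],1),np.round(rect[1],1),round(rect[2],1))
E
```

```text
{'clock': 0.0, 'eef_pos': [281.812, -585.068, 255.374], 'tool_rot': [-3.14, 0.0, 0.449], 'qpos': [1.056, 0.629, 0.038, 1.518, -0.027, 0.996, -0.02], 'width': 85.567, 'force': [-0.609, 0.844, 0.637]}
lid_1 0.82 [315. 158. 331. 177.] 244 z 64.3 rect [662.4  21.3] [38.3 37.2] 0.9
lid_1 0.73 [325. 236. 340. 252.] 240 z 64.7 rect [4.868e+02 4.000e-01] [37.1 36.4] 1.8
lid_1 0.68 [307. 212. 322. 229.] 246 z 64.5 rect [537.   42.4] [37.3 37.5] 86.4
pot 0.76 [297. 181. 317. 200.] 328 z 102.3 rect [600.6  53.1] [42.3 40.4] 1.0
red_tray 0.88 [207. 157. 263. 269.] 5534 z 36.2 rect [559.3 228. ] [261.6 118.9] 3.9
blue_tray 0.71 [358. 150. 419. 264.] 5613 z 36.1 rect [ 584.  -129.4] [262.1 119. ] 3.9
blue_tray 0.42 [257. 150. 364. 270.] 10850 z 51.8 rect [572.5  49.4] [263.4 239.4] 3.9
board 0.93 [258. 152. 368. 268.] 10572 z 51.6 rect [572.5  49.4] [263.4 239.5] 4.0
jar_1 0.9 [481. 166. 529. 214.] 1688 z 135.7 rect [ 614.8 -381.4] [80.2 80.7] 39.0
jar_1 0.65 [138. 171. 186. 214.] 1676 z 135.3 rect [597.3 390.8] [81.2 79.9] 48.7
label_roll 0.87 [500. 272. 542. 315.] 1262 z 38.0 rect [ 379.  -433.1] [87.7 88.5] 14.7
sponge_block 0.67 [117. 275. 159. 307.] 1128 z 33.3 rect [378.  445.1] [59.6 90.7] 8.6
sponge_block 0.54 [307. 212. 319. 231.] 259 z 64.4 rect [537.   42.4] [37.3 37.5] 86.4
```

View pics/top0.png

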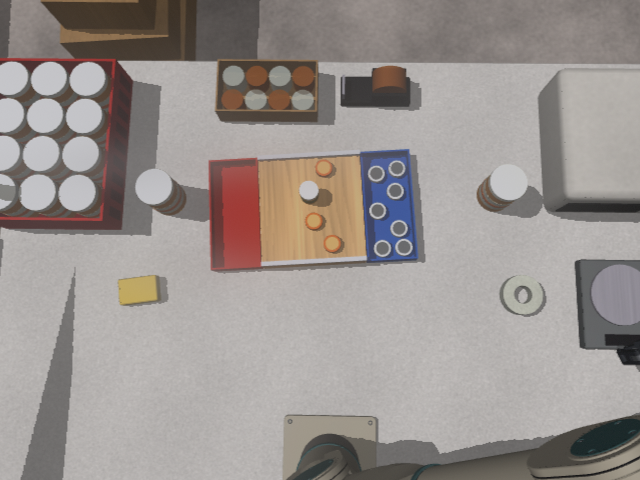

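The top view shows the red tray on the left (+y side) and the blue tray on the right. The lids are at about (323,168), (314,221) and (332,244) px, and the pot at (308,190). All of them match the lanes and sizes given. I'll push along board +y, with the tool's y axis along the push direction.

```bash
cat >> h.py <<'E'
from scipy.spatial.transform import Rotation as R
YAW=np.arctan2(24.7,357.4); C=np.array([572.5,49.4])
ex=np.array([np.cos(YAW),np.sin(YAW)]); ey=np.array([-np.sin(YAW),np.cos(YAW)])
def loc(p): q=np.array(p)[:2]-C; return np.round([q@ex,q@ey],1)
def go(x,y,z):
    s=ctrl.read_state(); w=np.r_[C+x*ex+y*ey,z]
    m=R.from_euler("xyz",s["tool_rot"])
    d=m.inv().apply(w-np.array(s["eef_pos"]))/10
    print("to",np.round(w),"shift cm",np.round(d,2),"spin",round(np.degrees(s["tool_rot"][2]-YAW),2))
E
python3 - <<'E'
from h import *
print(ctrl.finger_overhang,YAW)
for n,p in dict(A=(662.4,21.3),B=(486.8,.4),C=(537,42.4),pot=(600.6,53.1),red=(559.3,228)).items(): print(n,loc(p))
go(-88.9,-100,160)
E
```

```text
25.0 0.0690005261734881
A [ 87.7 -34.2]
B [-88.9 -43. ]
C [-35.9  -4.5]
pot [28.3  1.8]
red [ -0.9 179.1]
to [491. -56. 160.] shift cm [ 41.76 -38.61   9.63] spin 21.76
```

>>> play_rows:
  targets:
    - [1,41.8,-38.6,5,21.8]
    - [1,41.8,-38.6,5,21.8]
    - [1,41.8,-38.6,5,21.8]
    - [1,41.8,-38.6,5,21.8]
    - [1,41.8,-38.6,5,21.8]
    - [1,41.8,-38.6,5,21.8]
    - [1,41.8,-38.6,5,21.8]
    - [1,41.8,-38.6,5,21.8]
    - [1,41.8,-38.6,5,21.8]
    - [1,41.8,-38.6,5,21.8]

```text
clock: 1.45
eef_pos: [465.8, -120.6, 212.7]
tool_rot: [3.141, -0.001, 0.068]
force: [0.6, 0.3, -1.2]
width: 0.0
gripper_force: 0.0
```

```bash
python3 -c "
from h import *
go(-88.9,-100,120)"
```

```text
to [491. -56. 120.] shift cm [ 2.91 -6.23  9.27] spin -0.05
```

>>> play_rows:
  targets:
    - [1,2.9,-6.2,5,0]
    - [1,2.9,-6.2,5,0]
    - [1,2.9,-6.2,9,0]
    - [1,2.9,-6.2,9,0]
    - [1,2.9,-6.2,9,0]
    - [1,2.9,-6.2,9,0]

```text
clock: 2.05
eef_pos: [490.6, -59.8, 124.2]
tool_rot: [3.141, -0.002, 0.066]
force: [-1.0, 1.2, 0.9]
width: -0.2
gripper_force: 0.0
```

Run:
```python
from h import *
go(-88.9,-100,76); s=ctrl.read_state(); print(s["eef_pos"],loc(s["eef_pos"]),s["tool_rot"])
im,d=ctrl.get_image("wrist"); save("w1",im)
```

```text
to [491. -56.  76.] shift cm [ 0.02 -0.33  4.82] spin -0.15
[490.61850359 -59.78539662 124.1634352 ] [ -89.2 -103.3] [ 3.14076617e+00 -2.43763639e-03  6.63879112e-02]
```

View pics/w1.png

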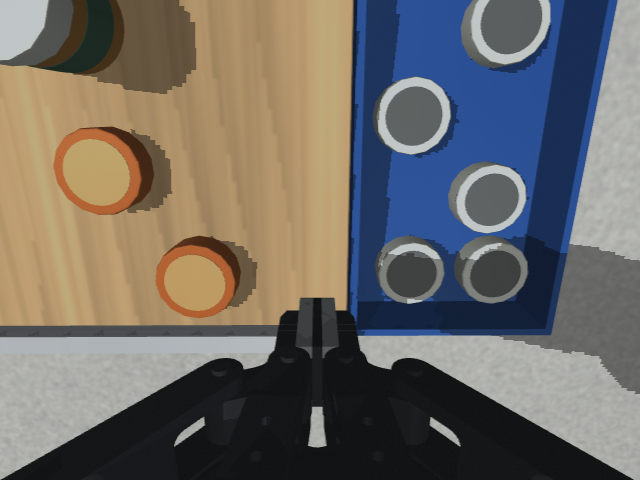

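The wrist view shows lid B at (198,277) px and lid C at (103,170). The shut fingers are behind lid B on the board, and the wide linkage lies along the push direction, so it stays clear of the pot. Next I lower.

>>> play_rows:
  targets:
    - [1,0,0,2,0]
    - [1,0,0,4,0]
    - [1,0,0,4,0]
    - [1,0,0,4,0]
    - [1,0,0,4,0]

```text
clock: 2.6
eef_pos: [490.7, -59.0, 83.9]
tool_rot: [3.141, -0.002, 0.068]
force: [0.4, -0.4, 0.6]
width: 0.2
gripper_force: 0.0
```

>>> play_rows:
  targets:
    - [1,0,0,0.7,0]
    - [1,0,0,0.7,0]
    - [1,0,-1,0.7,0]
    - [1,0,-2.2,0.7,0]
    - [1,0,-3.4,0.7,0]
    - [1,0,-4.6,0.7,0]
    - [1,0,-6,0.7,0]
    - [1,0,-7.4,0.7,0]
    - [1,0,-8.8,0.7,0]
    - [1,0,-10,0.7,0]

```text
clock: 3.6
eef_pos: [482.8, 43.1, 75.6]
tool_rot: [-3.141, 0.0, 0.07]
force: [0.5, -0.4, 0.0]
width: -0.2
gripper_force: 0.1
```

Run:
```python
from h import *
s=ctrl.read_state(); print(s["eef_pos"],loc(s["eef_pos"]),s["force"])
go(-88.9,125,76)
im,d=ctrl.get_image("top")
for r in ctrl.trace("top","lid_1"):
    P=pts("top",d,r["pixels"]); print(round(r["confidence"],2),loc(np.median(P,0)),np.median(P[:,2]),len(P))
```

```text
[482.76829656  43.10879873  75.58002876] [-90.   -0.1] [ 0.45081248 -0.35665742  0.02867441]
to [475. 168.  76.] shift cm [  0.12 -12.51  -0.04] spin 0.05
0.49 [ 88.5 -34.2] 59.9980359515215 278
```

```bash
cat >> h.py <<'E'
def wlids(name="lid_1"):
    s=ctrl.read_state(); T=np.eye(4); T[:3,:3]=R.from_euler("xyz",s["tool_rot"]).as_matrix(); T[:3,3]=s["eef_pos"]
    im,d=ctrl.get_image("wrist"); c=ctrl.calibration("wrist"); f=240/np.tan(np.radians(c["vfov"])/2); M=T@np.array(c["mount"])
    for r in ctrl.trace("wrist",name):
        v,u=np.nonzero(r["pixels"]&(d>0)); z=d[v,u]
        P=(np.c_[(u-c["cx"])/f*z,(v-c["cy"])/f*z,z,np.ones(len(z))]@M.T)[:,:3]
        if len(P)<30: continue
        zt=np.percentile(P[:,2],90); Q=P[P[:,2]>zt-4]; b=cv2.minAreaRect(Q[:,:2].astype(np.float32))
        print(name,round(r["confidence"],2),np.round(r["bbox"]),"loc",loc(b[0]),"size",np.round(b[1]),"z",round(zt))
    return im
E
python3 - <<'E'
from h import *
wlids()
E
```

```text
lid_1 0.7 [273. 125. 390. 241.] loc [-35.6  -4.5] size [39. 39.] z 63
lid_1 0.61 [171. 272. 281. 371.] loc [-88.5  34.9] size [39. 38.] z 63
```

>>> play_rows:
  targets:
    - [1,0.1,-1,0,0]
    - [1,0.1,-2.4,0,0]
    - [1,0.1,-3.8,0,0]
    - [1,0.1,-5.2,0,0]
    - [1,0.1,-6.6,0,0]
    - [1,0.1,-8,0,0]
    - [1,0.1,-9,0,0]
    - [1,0.1,-10,0,0]
    - [1,0.1,-11,0,0]
    - [1,0.1,-12,0,0]

```text
clock: 4.8
eef_pos: [475.8, 161.5, 75.6]
tool_rot: [-3.142, -0.0, 0.068]
force: [-0.2, 0.5, 0.7]
width: -0.3
gripper_force: 0.0
```

>>> play_rows:
  targets:
    - [1,0,-0.8,0,0]
    - [1,0,-0.8,0,0]
    - [1,0,-0.8,0,0]
    - [1,0,-0.8,-5,0]
    - [1,0,-0.8,-7,0]
    - [1,0,-0.8,-7,0]
    - [1,0,-0.8,-7,0]

```text
clock: 5.5
eef_pos: [475.3, 168.5, 145.7]
tool_rot: [-3.142, -0.0, 0.068]
force: [-0.2, 0.5, 0.2]
width: 0.4
gripper_force: 0.0
```

Run:
```python
from h import *
save("w2",wlids()); wlids("pot"); go(-35.9,-70,145)
```

```text
lid_1 0.71 [216. 209. 279. 273.] loc [-89.3 171.7] size [39. 39.] z 22
lid_1 0.67 [521. 122. 615. 206.] loc [-35.5  -4.1] size [39. 40.] z 63
pot 0.63 [524.   0. 640.  74.] loc [17.1 14.1] size [26. 18.] z 100
to [542. -23. 145.] shift cm [ 5.37 19.55 -0.04] spin -0.06
```

View pics/w2.png

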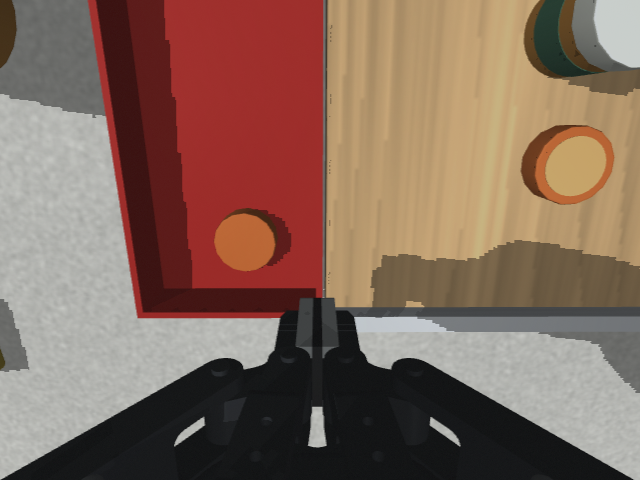

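Lid B lies flat in the red tray at (245,240) px, and lid C is unmoved at (568,164). Now I go behind lid C.

>>> play_rows:
  targets:
    - [1,5.4,19.5,0,0]
    - [1,5.4,19.5,0,0]
    - [1,5.4,19.5,0,0]
    - [1,5.4,19.5,0,0]
    - [1,5.4,19.5,0,0]
    - [1,5.4,19.5,0,0]
    - [1,5.4,19.5,3,0]
    - [1,5.4,19.5,6,0]
    - [1,5.4,19.5,6,0]
    - [1,5.4,19.5,6,0]

```text
clock: 6.7
eef_pos: [541.7, -20.4, 85.2]
tool_rot: [-3.141, 0.002, 0.07]
force: [0.4, -0.0, 0.5]
width: 0.1
gripper_force: 0.0
```

Run:
```python
from h import *
s=ctrl.read_state(); print(loc(s["eef_pos"]))
wlids(); go(-35.8,-70,75.5)
```

```text
[-35.5 -67.5]
lid_1 0.91 [160.   0. 267.  37.] loc [ 72.8 -34.7] size [ 9. 31.] z 63
lid_1 0.62 [109. 258. 217. 362.] loc [-35.3  -4.6] size [39. 40.] z 63
to [542. -23.  76.] shift cm [-0.16  0.17  1.11] spin 0.03
```

>>> play_rows:
  targets:
    - [1,0,0,1,0]
    - [1,0,0,1,0]
    - [1,0,-1,1,0]
    - [1,0,-2.2,1,0]
    - [1,0,-3.4,1,0]
    - [1,0,-4.6,1,0]
    - [1,0,-6,1,0]
    - [1,0,-7.4,1,0]
    - [1,0,-8.8,1,0]
    - [1,0,-10,1,0]

```text
clock: 7.8
eef_pos: [535.5, 79.4, 75.6]
tool_rot: [-3.141, -0.0, 0.069]
force: [-0.3, -0.6, 0.0]
width: -0.3
gripper_force: 0.4
```

Run:
```python
from h import *
s=ctrl.read_state(); print(loc(s["eef_pos"]))
wlids(); wlids("pot"); go(-35.8,128,75.5)
```

```text
[-34.8  32.5]
lid_1 0.8 [ 10. 337. 102. 416.] loc [-89.  171.2] size [40. 40.] z 22
lid_1 0.76 [470.   0. 588.  36.] loc [ 72.3 -33.2] size [ 7. 30.] z 63
pot 0.65 [344.  89. 542. 267.] loc [28.  2.] size [44. 43.] z 101
to [528. 175.  76.] shift cm [-0.1  -9.69 -0.  ] spin -0.01
```

>>> play_rows:
  targets:
    - [1,0,-1.2,0,0]
    - [1,0,-2.4,0,0]
    - [1,0,-3.6,0,0]
    - [1,0,-4.8,0,0]
    - [1,0,-5.8,0,0]
    - [1,0,-6.8,0,0]
    - [1,0,-7.8,0,0]
    - [1,0,-8.8,0,0]
    - [1,0,-9.6,0,0]
    - [1,0,-9.6,0,0]

```text
clock: 9.0
eef_pos: [528.7, 175.6, 75.4]
tool_rot: [-3.141, 0.0, 0.071]
force: [0.7, -0.6, -0.3]
width: 0.2
gripper_force: 0.0
```

>>> play_rows:
  targets:
    - [1,0,0,0,0]
    - [1,0,0,-5,0]
    - [1,0,0,-10,0]
    - [1,0,0,-12,0]
    - [1,0,0,-12,0]
    - [1,0,0,-12,0]

```text
clock: 9.6
eef_pos: [528.9, 173.1, 195.6]
tool_rot: [-3.142, -0.0, 0.067]
force: [-0.3, -0.5, -1.0]
width: -0.1
gripper_force: 0.0
```

Run:
```python
from h import *
save("w3",wlids()); wlids("pot"); go(87.9,-100,195)
```

```text
lid_1 0.7 [288. 196. 312. 250.] loc [-35.2 137.8] size [26. 16.] z 45
lid_1 0.6 [235. 258. 286. 308.] loc [-89.2 171.5] size [39. 38.] z 22
lid_1 0.58 [548.   0. 632.  72.] loc [ 86.  -33.5] size [35. 40.] z 63
pot 0.93 [474. 101. 597. 182.] loc [27.8  2.7] size [43. 44.] z 101
to [667. -44. 195.] shift cm [12.38 22.64 -0.1 ] spin -0.06
```

View pics/w3.png

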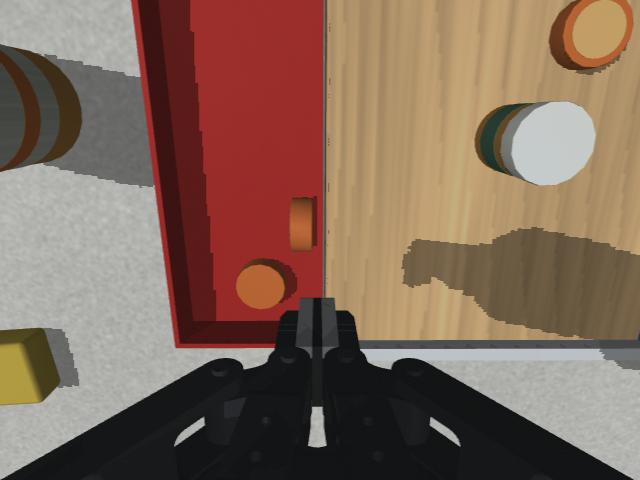

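Lid C is in the tray, standing on its rim at (300,223) px. Its centre is about 24 mm up, which meets the limits. Lid A is at (597,33), and the pot hasn't moved. Next is lid A.

>>> play_rows:
  targets:
    - [1,12.4,22.6,0,0]
    - [1,12.4,22.6,0,0]
    - [1,12.4,22.6,0,0]
    - [1,12.4,22.6,0,0]
    - [1,12.4,22.6,0,0]
    - [1,12.4,22.6,0,0]
    - [1,12.4,22.6,0,0]
    - [1,12.4,22.6,5,0]
    - [1,12.4,22.6,10,0]
    - [1,12.4,22.6,11,0]

```text
clock: 10.8
eef_pos: [662.6, -39.8, 79.3]
tool_rot: [-3.138, 0.013, 0.071]
force: [-1.8, 1.4, -0.8]
width: 0.3
gripper_force: 0.0
```

>>> play_rows:
  targets:
    - [1,0,0,0,0]
    - [1,0,0,0,0]

```text
clock: 11.0
eef_pos: [669.5, -42.6, 87.5]
tool_rot: [3.141, -0.003, 0.069]
force: [0.9, -0.5, 0.9]
width: 0.1
gripper_force: 0.0
```

Run:
```python
from h import *
s=ctrl.read_state(); print(loc(s["eef_pos"]))
wlids(); go(87.9,-100,75.5)
```

```text
[ 90.4 -98.5]
lid_1 0.62 [110. 262. 212. 365.] loc [ 88.8 -34.5] size [39. 40.] z 63
to [667. -44.  76.] shift cm [-0.32  0.09  1.29] spin -0.01
```

>>> play_rows:
  targets:
    - [1,-0.1,0,1.1,0]
    - [1,-0.1,0,1.1,0]
    - [1,-0.1,0,1.1,0]
    - [1,-0.1,-1,1.1,0]
    - [1,-0.1,-2.2,1.1,0]
    - [1,-0.1,-3.4,1.1,0]
    - [1,-0.1,-4.6,1.1,0]
    - [1,-0.1,-5.8,1.1,0]
    - [1,-0.1,-7,1.1,0]
    - [1,-0.1,-8,1.1,0]

```text
clock: 12.1
eef_pos: [661.6, 38.0, 74.6]
tool_rot: [-3.141, -0.0, 0.069]
force: [0.3, -0.9, -0.3]
width: 0.2
gripper_force: 0.1
```

Run:
```python
from h import *
s=ctrl.read_state(); print(loc(s["eef_pos"]))
wlids(); wlids("pot"); go(88.5,128,75.5)
```

```text
[ 88.1 -17.5]
lid_1 0.82 [176. 268. 282. 370.] loc [91.2 15.1] size [38. 35.] z 63
pot 0.54 [309. 415. 322. 445.] loc [ 57.8 -14.6] size [47.  4.] z 64
to [652. 183.  76.] shift cm [  0.03 -14.71  -0.1 ] spin -0.02
```

>>> play_rows:
  targets:
    - [1,0.1,-1.2,0,0]
    - [1,0.1,-2.4,0,0]
    - [1,0.1,-3.8,0,0]
    - [1,0.1,-5.2,0,0]
    - [1,0.1,-6.6,0,0]
    - [1,0.1,-8,0,0]
    - [1,0.1,-9.2,0,0]
    - [1,0.1,-10.4,0,0]
    - [1,0.1,-11.4,0,0]
    - [1,0.1,-12.4,0,0]

```text
clock: 13.3
eef_pos: [654.2, 161.0, 74.5]
tool_rot: [3.142, 0.0, 0.068]
force: [0.4, -0.1, 0.7]
width: 0.2
gripper_force: 0.0
```

>>> play_rows:
  targets:
    - [1,0,-1,0,0]
    - [1,0,-2,0,0]
    - [1,0,-2.3,0,0]
    - [1,0,-2.3,0,0]
    - [1,0,-2.3,-5,0]
    - [1,0,-2.3,-10,0]
    - [1,0,-2.3,-12,0]
    - [1,0,-2.3,-12,0]
    - [1,0,-2.3,-12,0]

```text
clock: 14.2
eef_pos: [652.6, 182.3, 194.6]
tool_rot: [3.141, -0.0, 0.067]
force: [-0.8, 0.2, -0.6]
width: 0.5
gripper_force: 0.0
```

Run:
```python
from h import *
wlids()
im,d=ctrl.get_image("top"); save("top1",im[130:300,180:430].repeat(3,0).repeat(3,1))
for n in("lid_1","pot"):
  for r in ctrl.trace("top",n):
    P=pts("top",d,r["pixels"]); print(n,round(r["confidence"],2),loc(np.median(P,0)),np.median(P[:,2]),len(P))
```

```text
lid_1 0.96 [246. 192. 295. 251.] loc [ 88.5 162.6] size [38. 39.] z 22
lid_1 0.73 [458. 287. 552. 380.] loc [28.4  2.8] size [43. 43.] z 101
lid_1 0.76 [-90.  170.2] 19.637923318827802 228
lid_1 0.63 [-38.5 136.6] 38.93926979879234 141
lid_1 0.59 [ 87.7 160.8] 19.832796143882888 220
lid_1 0.43 [-227.9 -464.4] 33.804237308042275 1238
pot 0.61 [24.   2.2] 98.01302132775118 351
```

View pics/top1.png

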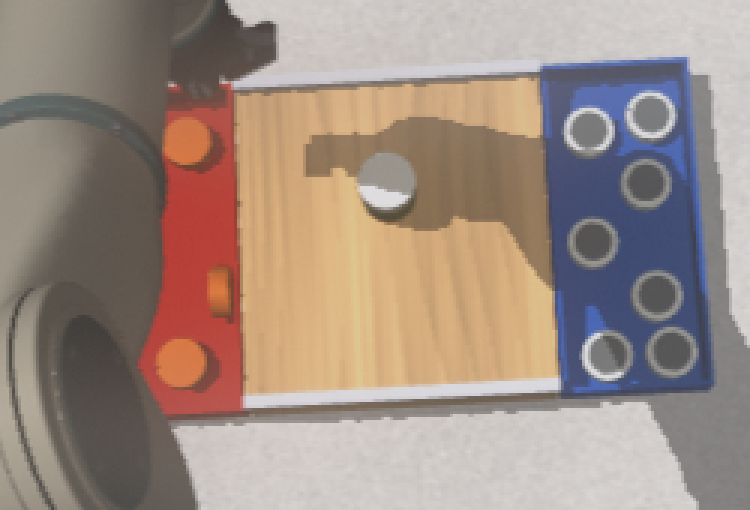

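All three lids are in the red tray, at (188,140), (220,291) and (183,363) px in the crop. The one standing on its rim hasn't moved. The pot hasn't moved and the arm is clear of everything.

```bash
python3 -c "
from h import *
print(ctrl.finish_job())"
```

```text
the job is handed in; nothing more can be done
None
```

The job is handed in with all three orange lids pushed into the red tray (one standing on its rim), none in the blue tray, and the pot still in place; no verdict was returned.

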